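# Bring the rig carriage to its line and seat the sight-glass chamber on its pegs

### The arm

A 6-joint arm with a two-finger parallel gripper is mounted at the origin on the work surface. World frame = base frame: x ahead of the robot, y to its left, z up, the work surface at z = 0. Lengths are in m, angles in degrees, forces in N, time in s.
With the tool pointing down it reaches from about 0.275 to 0.975 m from the base axis. Payload 8.4 kg.
Tool frame: the origin (TCP) lies at the very end of the fingers, on their centre line; the grasp point (between the pads) lies robot.tcp_to_grasp behind it (robot.tcp_to_grasp is the distance from the TCP to the grasp point, in m); z points along the fingers, y is the direction in which the jaws open and shut (so a half turn about z gives the same grasp; the last joint's range is limited). The gripper opens to 92 mm and grips with 3 to 60 N. Pads are 20 mm wide; open, the fingers measure 128 mm over their backs; the gripper's body (75 mm by 189 mm) begins 69 mm behind the grasp point.
Start: joints at [-66.887, 20.225, 93.587, -0, 66.188, -0.138], TCP at [0.247, -0.574, 0.215] pointing down, gripper open.
Joint ranges: [-150.9, 150.9], [-52.94, 120.26], [3.33, 152.33], [-74.26, 254.26], [0, 154.13], [-172.89, 172.89]. Speed limits (degrees/s): [127.2, 127.2, 159.86, 180, 180, 180].

### API

Orientations are given as a 3x3 rotation matrix whose columns are the frame's x, y, z axes.
In Python, from plant import readout, vision, robot gives the robot as it stands.
- The arm moves only by the shell command python3 -m handwheel 'ROWS'. ROWS is JSON, one flat list of numbers, 7 for each row, row after row: the shift along the tool's x, y, z in mm, then the turn, a rotation vector about the tool's x, y, z in rad, then the closure, from 0 (fully open) to 1 (shut). In form: [dx, dy, dz, rx, ry, rz, jaw, dx, dy, dz, rx, ry, rz, jaw, ...]. A call has 1 to 5 rows; each row shifts and turns the commanded pose from where the row before left it, along the tool's axes as they then stand; what a row does not reach is not made up. A row lasts 1/8 s, in which the tool goes at most 62.5 mm and 10.7 degrees, less where a joint would pass 70% of its speed; a pose out of reach is approached as far as the arm can. A call is refused whole if a number of a shift passes 62.5 or a number of a turn 0.188, either way. A call with a gripper value outside its range is refused whole. The fingers move at their own pace and stop on an object; the grip force is fixed at half the most. Time passes only in rows, so rows that do not move let the fingers close. It gives the time, the measured TCP pose, the force and the opening at its end, in the units of the state.
- readout.get_state(): the state, without advancing time (a new reading comes with each control period).
- vision.grab_frame(name): name is "scene" or "top" or "wrist"; returns a dict with "color" (480x640x3 uint8, blue, green, red), "fx", "fy", "cx", "cy" (pixels), "rvec" (rotation vector, rad) and "tvec" (3), from world to camera coordinates, as OpenCV has them. Camera axes: x right, y down, z forward; pixel columns grow to the right and rows downward; lengths in m; the calibration is good to about 2 mm. A picture is of the moment at which its call begins. There is no depth.
- robot.close_job(): hands the job in, once; it reports no verdict.
The state is a dict: "t": time; "joint_pos": joint angles; "joint_vel": joint speeds; "joint_torque": joint torques, N m; "tool_pos": TCP position; "tool_rot": TCP orientation; "wrist_force": force on the tool from outside, world axes, zero at the start; "wrist_torque": the same for the moment, N m; "finger_gap": finger opening in m.
Only numpy, scipy, OpenCV 4.12 (cv2) and the standard library are available. Lean on these libraries where they do the work, as an engineer would, in place of code of your own. Each camera call takes 0.05 s, during which the arm holds its last target. There are 200 camera calls.

### The job

First push the white carriage along its slide bed until its leading edge meets the scribed line; nothing stops it there. Then lower the tall sight-glass chamber (the one with holes in its foot flange) gently onto the turntable on the carriage, feeling for the angle at which the three pegs enter the flange holes, so that it sits upright and fully home with the carriage still at the line. Let go, and leave everything else on the bench where it is.

Things in the scene. Friction and masses are not known exactly. Their poses are not given: they have to be found in the camera images.
- line (a point): Middle of the scribed line, a thin black line across the top of the fixed aluminium slide bed (190 mm wide, 400 long, top 12 mm above the table; line 70 mm from its left end). Its y axis points along the slide, the way the carriage must go (roughly +y, robot's left); x along the line, z up.
- edge (a point): Middle of the carriage's lower leading edge, which must meet the line; axes as the line's, underside level with the bed's top. The carriage is a white block 150 x 150 x 48 mm tall. It starts 85 to 145 mm short of the line, slides only along the bed, needs about 9 N to move, stays where left, and can overrun the line by 55 mm.
- push (a point): Middle of the carriage's trailing face, 24 mm above its underside, 150 mm behind the leading edge: a flat upright face, 150 mm wide, free for pushing along +y of these axes (as the line's).
- seat (a point): Centre of the top of the black turntable (112 mm across, 8 thick) on the carriage, 56 mm above its underside. Three steel pegs, 10 mm thick, 14 tall, top 3 mm tapered, stand 120 degrees apart on a 38 mm radius. Axes are the carriage's: the turntable's angle is random and NOT reported: look, or rest the flange lightly on the pegs and turn it. The turntable turns only above about 0.8 N m.
- grip (a point): Centre of the black square lifting block on top of the chamber, to be grasped from above: 40 x 40 mm, 46 tall, faces along the point's x and y, 145 mm above the foot. Below it is a round black cap 84 mm across, its top 23 mm under this point. Axes are the chamber's, z up. The chamber weighs 0.5 to 0.75 kg.
- foot (a point): Centre of the underside of the sight-glass chamber (168 mm tall; clear cylinder, square aluminium foot flange 112 x 112 x 12 mm), z up. Six round through holes, 13 mm wide, lie 60 degrees apart on a 38 mm radius, the first at +x: a turn of at most 30 degrees one way brings them over the pegs. Seated, this point meets the seat point; resting on the peg tips it is 14 mm higher.
- spare: spare sight-glass chamber: same square aluminium flange and black block as the chamber but only 118 mm tall and without holes in its flange; stands near the robot on its right; origin under its foot (a bystander: leave it alone)
- wrench: 180 mm steel wrench lying left of the robot; origin at its middle (a bystander: leave it alone)
- driver: 190 mm screwdriver lying beyond the chamber on the left; origin at its middle (a bystander: leave it alone)
- bottle: white plastic bottle, 70 mm wide, 180 mm tall, at the far left; origin under its foot (a bystander: leave it alone)
- cup: white mug, 84 mm wide, 100 mm tall, on the right of the slide bed; origin under its foot (a bystander: leave it alone)
- meter: grey hand-held multimeter 160 x 78 x 35 mm lying beyond the slide bed; origin under its middle (a bystander: leave it alone)
- valve: brass ball valve with a red lever, 110 mm long, 70 mm tall, near the robot on its right; origin under its middle (a bystander: leave it alone)

How it is judged:
By the outcome, as a careful person would: the job done as asked, in the order asked, and still so for the second after the job is handed in, with the robot touching nothing.
It also fails if it takes over 72 s, if anything falls off the work surface, if the arm or the gripper's body presses on something with over 40 N, if the wrist force passes 120 N, or if a joint passes its speed limit or range.

## Working session

There is one attempt and no reset: what is moved stays moved. The work goes in short steps, Python scripts to look and compute and a shell command to move; the robot and the scene stay as the last step left them, time stands still between calls to the robot, and variables do not carry over. Pictures are saved under pics/ and viewed, about 8 in all and at most 12, crops included, and the job is handed in when it is done.

```bash
ls; mkdir -p pics
cat > h.py <<'E'
import numpy as np, cv2
from plant import readout, vision, robot
def grab(n,save=None):
    f=vision.grab_frame(n)
    if save: cv2.imwrite('pics/'+save,f['color'])
    return f
def ray(f,u,v):
    R=cv2.Rodrigues(np.array(f['rvec'],float))[0]; t=np.array(f['tvec'],float).ravel()
    return -R.T@t, R.T@np.array([(u-f['cx'])/f['fx'],(v-f['cy'])/f['fy'],1.])
def onz(f,u,v,z):
    o,d=ray(f,u,v); return o+d*(z-o[2])/d[2]
def proj(f,p):
    K=np.array([[f['fx'],0,f['cx']],[0,f['fy'],f['cy']],[0,0,1.]])
    return cv2.projectPoints(np.array(p,float).reshape(-1,3),np.array(f['rvec'],float),np.array(f['tvec'],float),K,None)[0].reshape(-1,2)
E
python3 - <<'E'
from h import *
a=grab('scene','s0.png');b=grab('top','t0.png')
print(readout.get_state(),robot.tcp_to_grasp)
for f in(a,b): print(ray(f,320,240),f['fx'])
E
```

```text
pics
{'t': 0.1, 'joint_pos': array([-6.68868475e+01,  2.02583417e+01,  9.36243995e+01, -1.44141970e-03,
        6.61886003e+01, -1.39068578e-01]), 'joint_vel': array([ 0.01821065, -0.05161482, -0.09401628, -0.06660269,  0.04162369,
       -0.01339724]), 'joint_torque': array([-1.40255586e-03, -5.94906521e+01, -3.34930086e+01,  6.97546522e-02,
        1.83913432e-02, -5.05213791e-05]), 'tool_pos': array([ 0.24653822, -0.57383319,  0.2139438 ]), 'tool_rot': array([[ 9.18771886e-01,  3.94788501e-01, -5.09946699e-04],
       [ 3.94788830e-01, -9.18771184e-01,  1.13616070e-03],
       [-1.99811528e-05, -1.24519377e-03, -9.99999225e-01]]), 'wrist_force': array([-0.49893034, -0.13603814,  0.50464649]), 'wrist_torque': array([-0.02915773, -0.02389484,  0.01640163]), 'finger_gap': 0.09215181390971505} 0.0187
(array([1.0424244 , 0.19282107, 1.09257643]), array([-0.44963627, -0.18413234, -0.87403197])) 469.0553260494774
(array([ 0.35878848, -0.01675868,  1.15489315]), array([ 0.18239509, -0.00895478, -0.98328233])) 472.24673895331745
```

View pics/s0.png

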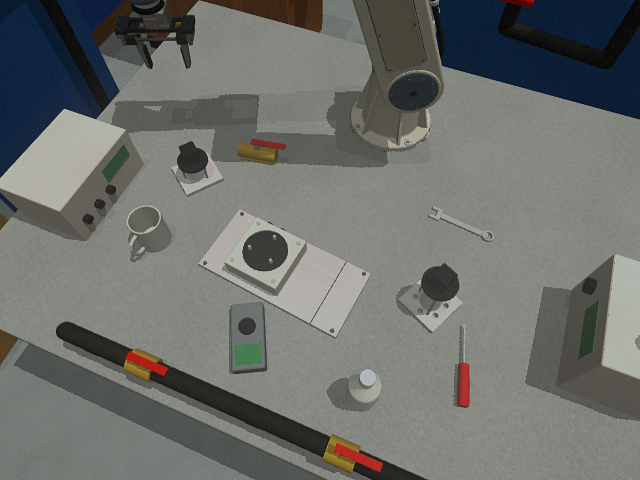

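View pics/t0.png

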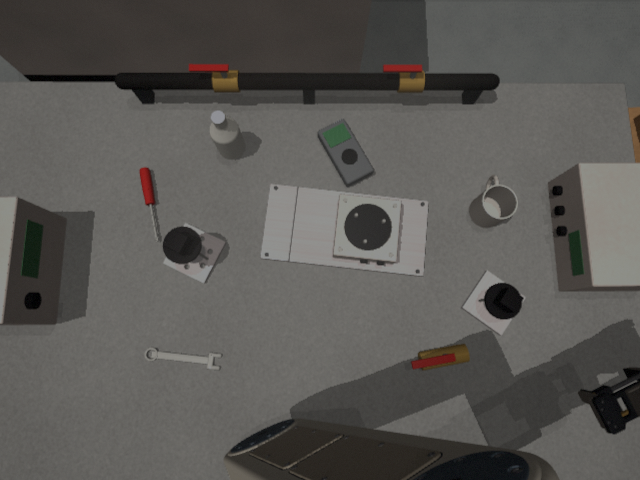

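Scene and top both show the bed. In the top view its corners are about (272,185), (428,201), (424,274), (262,260), with the line near x≈292, the turntable at (368,227) and the chamber flange around (194,253) with its cap at (182,245).

Run:
```python
from h import *
a=grab('scene');b=grab('top')
c=b['color']
def up(im,x0,x1,y0,y1,k): return cv2.resize(im[y0:y1,x0:x1],None,fx=k,fy=k,interpolation=cv2.INTER_CUBIC)
A=up(c,256,436,180,280,4); B=up(c,150,240,215,290,4)
B=cv2.copyMakeBorder(B,0,0,0,720-360,cv2.BORDER_CONSTANT)[:200+100]
S=up(a['color'],395,475,255,335,4)[:300]; B[:,380:380+320]=S[:300]
im=np.vstack([A[:400],B]); cv2.imwrite('pics/c1.png',im[:, :720][: 700]); 
im=cv2.resize(im,None,fx=.85,fy=.85,interpolation=cv2.INTER_AREA);cv2.imwrite('pics/c1.png',im);print(im.shape)
print('bed corners z.012',[onz(b,u,v,.012)[:2].round(3) for u,v in[(272,185),(428,201),(424,274),(262,260)]])
g=cv2.cvtColor(c,cv2.COLOR_BGR2GRAY)
# turntable
m=((g<60)*255).astype(np.uint8); k=cv2.connectedComponentsWithStats(m)
for st,ce in zip(k[2],k[3]):
    if 200<st[4]<4000 and st[1]<310: print(st,ce.round(1))
```

```text
(595, 612, 3)
bed corners z.012 [array([0.712, 0.093]), array([ 0.669, -0.299]), array([ 0.485, -0.28 ]), array([0.522, 0.114])]
[143 168  13  38 213] [149.9 186.8]
[ 345  204   46   46 1593] [367.4 226.6]
[553 225  31  52 705] [571.9 247.9]
[ 163  227   45   37 1139] [182.2 245. ]
[ 483  283   40   36 1067] [502.7 300.7]
```

View pics/c1.png

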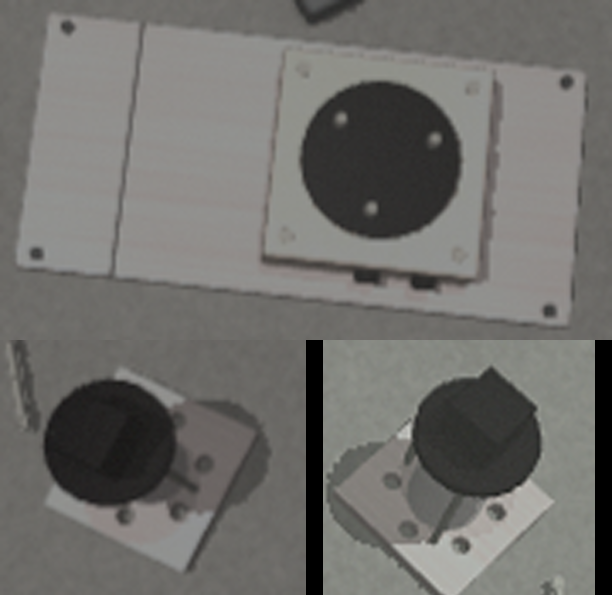

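The crop shows all of it. The line runs (143,23)-(113,275), the carriage top corners are (283,48), (494,70), (477,278), (263,258), and the pegs are at (341,118), (435,139), (371,208). The chamber flange corners (255,430), (187,572), (48,505) are also visible.

```bash
cat > m1.py <<'E'
from h import *
b=grab('top');a=grab('scene')
T=lambda p,z,o=(256,180,0): np.array([onz(b,o[0]+(u)/3.4-.4,o[1]+(v-o[2])/3.4-.4,z)[:2] for u,v in p])
L=T([(143,23),(113,275)],.012); C=T([(283,48),(494,70),(477,278),(263,258)],.06); P=T([(341,118),(435,139),(371,208)],.082)
F=T([(120,370),(255,432),(187,572),(48,505)],.012,(150,215,340))
print('line',L.round(4),L.mean(0)); print('car',C.round(4),C.mean(0),np.linalg.norm(np.diff(C,axis=0),axis=1))
dl=L[0]-L[1]; x=dl/np.linalg.norm(dl); ang=np.degrees(np.arctan2(x[1],x[0])); y=np.array([-x[1],x[0]])
e=C[[1,2]];  print('line ang',ang,'car ang',[np.degrees(np.arctan2(*(v[::-1]))) for v in (C[0]-C[3],C[1]-C[2])],[np.degrees(np.arctan2(-v[0],v[1])) for v in (C[0]-C[1],C[3]-C[2])])
cc=C.mean(0); print('gap',(L.mean(0)-cc)@y-.075,'lat',(L.mean(0)-cc)@x)
s=T([((301+461)/2,(81+238)/2)],.068)[0]; print('seat',s); pc=P.mean(0); print('pegs centre',pc,[ (np.linalg.norm(p-pc),np.degrees(np.arctan2(*(p-pc)[::-1]))) for p in P])
print('flange',F.round(4),(F[1]+F[3])/2,np.linalg.norm(np.diff(F,axis=0),axis=1),[np.degrees(np.arctan2(*(v[::-1]))) for v in (F[1]-F[0],F[2]-F[1],F[3]-F[2])])
# cap: two-view of cap, top cam
print('cap',onz(b,182.2,245,.12)[:2],onz(a,395+(476-323)/3.4,255+(437-340)/3.4,.12)[:2])
E
python3 m1.py
```

```text
line [[0.7082 0.0282]
 [0.5203 0.0491]] [0.6142605  0.03865547]
car [[ 0.6749 -0.0727]
 [ 0.6584 -0.2218]
 [ 0.5102 -0.2044]
 [ 0.5248 -0.0569]] [ 0.59209283 -0.13894426] [0.1500664  0.14927975 0.14821889]
line ang -6.338664133415776 car ang [np.float64(-6.009004433713867), np.float64(-6.7182933474808655)] [np.float64(-6.305876290285809), np.float64(-5.678737043713615)]
gap 0.10396143235130913 lat 0.002424247445282535
seat [ 0.59227074 -0.13923145]
pegs centre [ 0.59253781 -0.13866116] [(np.float64(0.03810864375360633), np.float64(46.94177766597516)), (np.float64(0.038130201913558474), np.float64(-73.25563620969228)), (np.float64(0.03800562600228777), np.float64(166.81489674907365))]
flange [[0.6138 0.3055]
 [0.5677 0.2066]
 [0.4671 0.2513]
 [0.5154 0.3518]] [0.54154394 0.27918383] [0.10917392 0.11003858 0.11154106] [np.float64(-114.98117972753985), np.float64(156.04714495876163), np.float64(64.32526307967976)]
cap [0.54082007 0.2786411 ] [0.5430924  0.28104149]
```

Everything agrees with the given sizes: the gap is about 104 mm, the slide runs along (0.108, 0.994), the pegs sit at about 46.8° mod 60, and the holes at about 35° mod 60. Next I shut the jaws, turn the tool so x runs along the slide, and go behind the carriage.

```bash
cat > to.py <<'E'
# usage: to.py x y z yaw_of_tool_x_deg : what remains, in tool axes (mm, rad)
import sys; from h import *
s=readout.get_state(); R=np.array(s['tool_rot']); p=np.array(s['tool_pos'])
if len(sys.argv)>4:
    x,y,z,w=map(float,sys.argv[1:]); c,n=np.cos(np.radians(w)),np.sin(np.radians(w))
    G=np.array([[c,n,0],[n,-c,0],[0,0,-1]])
    print('left mm',(R.T@(np.array([x,y,z])-p)*1e3).round(1),'rot',cv2.Rodrigues(R.T@G)[0].ravel().round(4))
print('t',round(s['t'],2),'p',p.round(4),'yaw',np.degrees(np.arctan2(R[1,0],R[0,0])).round(2),'F',np.round(s['wrist_force'],1),'T',np.round(s['wrist_torque'],2),'gap',round(s['finger_gap'],4),'q',np.round(s['joint_pos'],0))
E
(python3 -m handwheel '[0,0,0,0,0,-0.176,1,0,0,0,0,0,-0.176,1,0,0,0,0,0,-0.176,1,0,0,0,0,0,-0.176,1,0,0,0,0,0,-0.176,1]'
python3 -m handwheel '[0,0,0,0,0,-0.176,1,40,36,0,0,0,0,1,40,36,0,0,0,0,1,40,36,0,0,0,0,1,40,36,0,0,0,0,1]'
python3 -m handwheel '[40,36,0,0,0,0,1,40,36,0,0,0,0,1,40,36,0,0,0,0,1,40,36,0,0,0,0,1,0,0,0,0,0,0,1]') | tail -3
python3 to.py .581 -.262 .15 83.8
```

```text
tool_rot: [[0.105, 0.994, 0.001], [0.994, -0.105, 0.0], [0.001, 0.001, -1.0]]
wrist_force: [0.1, 0.9, -0.6]
finger_gap: 0.0001
left mm [23.9  8.4 64.4] rot [ 0.0006 -0.0005  0.003 ]
t 2.17 p [ 0.5701 -0.2849  0.2144] yaw 83.97 F [ 0.1  0.9 -0.6] T [-0.04 -0.05  0.03] gap 0.0001 q [-27.  21.  92.   0.  67. -21.]
```

```bash
(python3 -m handwheel '[0,2,46,0,0,0,1,0,2,46,0,0,0,1,0,2,46,0,0,0,1,0,2,44,0,0,0,1,0,0,0,0,0,0,1]'
python3 -m handwheel '[15,0,0,0,0,0,1,15,0,0,0,0,0,1,10,0,0,0,0,0,1,5,0,0,0,0,0,1,0,0,0,0,0,0,1]') | tail -3
python3 to.py .581 -.262 .032 83.8
python3 -c "from h import *
grab('scene','s1.png');c=grab('wrist','w1.png')"
```

```text
tool_rot: [[0.108, 0.994, 0.0], [0.994, -0.108, -0.0], [-0.0, 0.0, -1.0]]
wrist_force: [0.7, -0.5, 0.2]
finger_gap: 0.0002
left mm [-18.7   2.1   1. ] rot [0.0005 0.0002 0.0001]
t 3.42 p [ 0.581  -0.2432  0.033 ] yaw 83.81 F [ 0.7 -0.5  0.2] T [-0.01 -0.12  0.01] gap 0.0002 q [-23.  33. 100.  -0.  47. -17.]
```

View pics/w1.png

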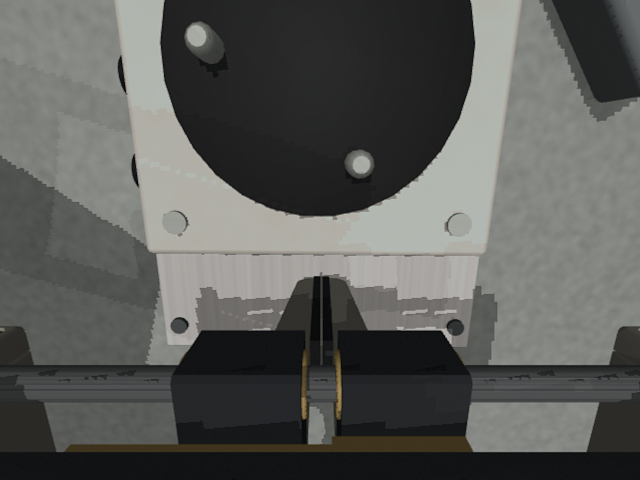

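The wrist view shows the trailing edge at row ≈252, centred on the closed fingers at column ≈320, and square to them. I push in steps and watch the force.

```bash
python3 -m handwheel '[4,0,0,0,0,0,1,4,0,0,0,0,0,1,4,0,0,0,0,0,1,4,0,0,0,0,0,1,0,0,0,0,0,0,1]' |tail -2
python3 -m handwheel '[4,0,0,0,0,0,1,4,0,0,0,0,0,1,4,0,0,0,0,0,1,4,0,0,0,0,0,1,0,0,0,0,0,0,1]'|tail -2
python3 -m handwheel '[8,0,0,0,0,0,1,8,0,0,0,0,0,1,8,0,0,0,0,0,1,8,0,0,0,0,0,1,0,0,0,0,0,0,1]'|tail -2
python3 to.py .581 -.262 .032 83.8
cat > gap.py <<'E'
import sys; from h import *
f=grab('scene',sys.argv[1]); t=grab('top')
x=np.array([.9941,-.1085]); y=-np.array([-.9941*0-.1085,-.9941]); L=np.array([.6143,.0387])
# brightness along slide strips, sampled on bed plane z=.012, s = distance along slide from line
for nm,F in(('scene',f),('top',t)):
    g=cv2.cvtColor(F['color'],cv2.COLOR_BGR2GRAY).astype(np.float32)
    s=np.arange(-.14,.03,.0005); k=0
    for o in(-.06,-.04,-.02,.02,.04,.06):
        q=proj(F,np.c_[L+o*x+s[:,None]*y,np.full(len(s),.012)]).astype(np.float32)
        v=cv2.remap(g,q[:,0:1].copy(),q[:,1:2].copy(),cv2.INTER_LINEAR).ravel(); d=cv2.GaussianBlur(v.reshape(-1,1),(1,9),0).ravel()
        w=np.abs(s)<.008; ln=s[w][d[w].argmin()]
        gr=np.gradient(d); m=s<-.005; i=np.argsort(-np.abs(gr*m)); ed=[]
        for j in i:
            if all(abs(s[j]-e[0])>.006 for e in ed): ed.append((s[j].round(4),gr[j].round(1)))
            if len(ed)==4: break
        print(nm,o,'line',ln.round(4),'edges',[(float(a),float(b)) for a,b in ed])
E
python3 gap.py s2.png
```

```text
wrist_force: [0.9, -0.7, -0.9]
finger_gap: 0.0007
wrist_force: [-1.2, -5.8, -1.3]
finger_gap: 0.0004
wrist_force: [0.0, -4.5, -1.3]
finger_gap: 0.0
left mm [-81.8   1.9   0.7] rot [ 0.0008  0.0011 -0.0004]
t 5.4 p [ 0.5879 -0.1805  0.0326] yaw 83.78 F [ 0.  -4.5 -1.3] T [-0.71 -0.12  0.03] gap 0.0 q [-17.  32. 102.  -0.  46. -11.]
scene -0.06 line 0.0005 edges [(-0.1065, 20.299999237060547), (-0.073, -9.199999809265137), (-0.061, 7.900000095367432), (-0.113, -0.800000011920929)]
scene -0.04 line 0.001 edges [(-0.0955, 18.399999618530273), (-0.0725, -8.899999618530273), (-0.061, 7.5), (-0.102, -0.5)]
scene -0.02 line 0.001 edges [(-0.093, 16.0), (-0.0725, -10.899999618530273), (-0.061, 8.100000381469727), (-0.104, 0.4000000059604645)]
scene 0.02 line 0.0 edges [(-0.1125, 11.899999618530273), (-0.073, -10.699999809265137), (-0.061, 10.100000381469727), (-0.1065, 1.399999976158142)]
scene 0.04 line 0.0 edges [(-0.0735, -10.100000381469727), (-0.062, 7.699999809265137), (-0.084, 3.4000000953674316), (-0.095, -2.5999999046325684)]
scene 0.06 line 0.0 edges [(-0.062, 8.100000381469727), (-
[... 221 characters left out ...]
04 line 0.001 edges [(-0.1085, 6.900000095367432), (-0.1025, 1.899999976158142), (-0.062, -1.0), (-0.115, 0.800000011920929)]
top -0.02 line 0.001 edges [(-0.087, 10.100000381469727), (-0.137, 2.0), (-0.131, -1.399999976158142), (-0.061, -1.100000023841858)]
top 0.02 line 0.0005 edges [(-0.0805, 12.699999809265137), (-0.061, -1.7999999523162842), (-0.055, 0.6000000238418579), (-0.1305, 0.4000000059604645)]
top 0.04 line 0.0005 edges [(-0.088, 9.100000381469727), (-0.111, 8.100000381469727), (-0.103, -6.300000190734863), (-0.0615, -2.700000047683716)]
top 0.06 line 0.0 edges [(-0.107, 7.699999809265137), (-0.062, -2.5999999046325684), (-0.101, 1.7999999523162842), (-0.056, 0.800000011920929)]
```

Scene and top agree that the lower leading edge is at s≈-61.5 mm and the line at +0.5, so 62 mm remain. I push 52.

```bash
python3 -m handwheel '[8,0,0,0,0,0,1,8,0,0,0,0,0,1,8,0,0,0,0,0,1,8,0,0,0,0,0,1,0,0,0,0,0,0,1]'|tail -2
python3 -m handwheel '[8,0,0,0,0,0,1,8,0,0,0,0,0,1,6,0,0,0,0,0,1,4,0,0,0,0,0,1,2,0,0,0,0,0,1]'|tail -2
python3 -m handwheel '[0,0,0,0,0,0,1,0,0,0,0,0,0,1]'|tail -2
python3 to.py .581 -.262 .032 83.8
python3 gap.py s3.png
```

```text
wrist_force: [2.1, -2.6, -2.4]
finger_gap: 0.0004
wrist_force: [1.8, -8.8, -2.4]
finger_gap: 0.0002
wrist_force: [0.9, -6.9, -2.3]
finger_gap: 0.0005
left mm [-141.5    1.6    0.9] rot [ 0.0014  0.001  -0.0007]
t 7.0 p [ 0.5948 -0.1212  0.0327] yaw 83.76 F [ 0.9 -6.9 -2.3] T [-1.25 -0.41 -0.07] gap 0.0005 q [-12.  31. 103.  -0.  45.  -5.]
scene -0.06 line -0.007 edges [(-0.0445, 17.700000762939453), (-0.138, -12.100000381469727), (-0.0105, -11.600000381469727), (-0.089, 3.299999952316284)]
scene -0.04 line -0.0075 edges [(-0.0335, 20.399999618530273), (-0.0105, -11.899999618530273), (-0.057, -0.6000000238418579), (-0.0985, 0.5)]
scene -0.02 line 0.0005 edges [(-0.031, 16.799999237060547), (-0.011, -9.899999618530273), (-0.133, 4.599999904632568), (-0.122, 0.6000000238418579)]
scene 0.02 line 0.0 edges [(-0.0495, 15.0), (-0.1305, -14.100000381469727), (-0.0105, -9.100000381469727), (-0.0435, 1.2999999523162842)]
scene 0.04 line -0.007 edges [(-0.011, -9.899999618530273), (-0.021, 4.099999904632568), (-0.035, -3.5999999046325684), (-0.088, 0.5)]
scene 0.06 line -0.008 edges [(-0.0055, 
[... 249 characters left out ...]
0.0025 edges [(-0.089, -9.199999809265137), (-0.1045, 5.699999809265137), (-0.0465, 4.699999809265137), (-0.0405, 1.7999999523162842)]
top -0.02 line 0.0025 edges [(-0.0915, -9.600000381469727), (-0.0255, 8.899999618530273), (-0.1165, 5.900000095367432), (-0.0675, -2.799999952316284)]
top 0.02 line 0.003 edges [(-0.018, 10.5), (-0.095, -9.5), (-0.1275, 5.199999809265137), (-0.1375, 1.2999999523162842)]
top 0.04 line 0.0025 edges [(-0.024, 9.399999618530273), (-0.046, 9.100000381469727), (-0.0965, -7.900000095367432), (-0.039, -7.599999904632568)]
top 0.06 line 0.0025 edges [(-0.099, -7.599999904632568), (-0.0435, 6.199999809265137), (-0.1345, 5.099999904632568), (-0.1285, 3.200000047683716)]
```

Oops, that summed to 60 mm, not 52, leaving ≈2 mm. I look close up.

Run:
```python
from h import *
f=grab('scene');t=grab('top')
L=np.array([.6143,.0387]);u,v=proj(f,[*L,.012])[0].astype(int);print(u,v)
u2,v2=proj(t,[*L,.012])[0].astype(int);print(u2,v2)
A=cv2.resize(f['color'][v-50:v+50,u-33:u+33],None,fx=6,fy=6,interpolation=cv2.INTER_CUBIC)
B=cv2.resize(t['color'][v2-50:v2+50,u2-33:u2+33],None,fx=6,fy=6,interpolation=cv2.INTER_CUBIC)
cv2.imwrite('pics/c2.png',np.hstack([A,B]))
g=cv2.cvtColor(f['color'],cv2.COLOR_BGR2GRAY).astype(np.float32)
x=np.array([.9941,-.1085]); y=np.array([.1085,.9941]); s=np.arange(-.016,.006,.001)
for o in(-.085,-.05,-.03,-.01,.01,.03,.05,.085):
    q=proj(f,np.c_[L+o*x+s[:,None]*y,np.full(len(s),.012)]).astype(np.float32)
    print(o,cv2.remap(g,q[:,:1].copy(),q[:,1:].copy(),cv2.INTER_LINEAR).ravel().astype(int))
```

```text
327 291
293 222
-0.085 [181 182 183 183 175 159 135 116 103  99 123 146 166 173 178 164 132 105
 105 136 167 179]
-0.05 [181 182 182 180 177 155 132 107 103 103 104 104 104 106 113 116 109 112
 132 163 178 179]
-0.03 [181 182 183 183 171 149 122 110 106 104 104 105 106 112 121 126 116 106
 115 149 172 178]
-0.01 [182 182 183 180 165 145 126 113 105 104 104 104 108 118 130 117 102 107
 139 167 181 180]
0.01 [182 183 183 177 164 148 128 111 103 104 105 105 103 110 116 110  93 108
 146 180 180 180]
0.03 [182 183 183 179 167 145 122 105 101 104 105 107 112 118 119 112 106 124
 154 176 179 179]
0.05 [183 183 181 176 168 147 122 106 104 104 103 104 108 111 106  93  95 120
 155 173 179 180]
0.085 [180 180 179 178 178 179 179 179 179 180 180 181 182 174 144 102 101 129
 160 174 180 181]
```

View pics/c2.png

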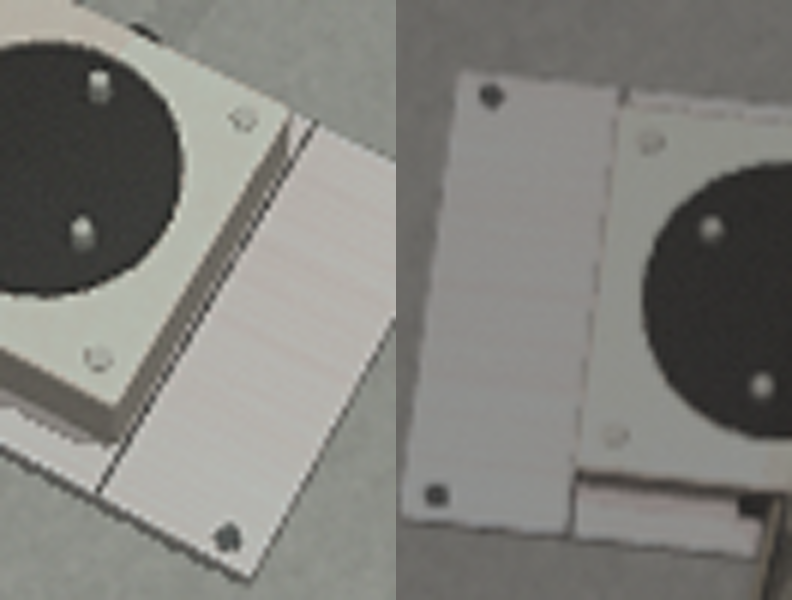

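The left (scene) crop shows the dark leading face just short of the black line with a thin bright sliver between, an edge-to-line gap of ≈2-2.5 mm. I nudge it 2.2 mm.

```bash
python3 -m handwheel '[0.6,0,0,0,0,0,1,0.6,0,0,0,0,0,1,0.5,0,0,0,0,0,1,0.5,0,0,0,0,0,1,0,0,0,0,0,0,1]'|tail -2
python3 to.py .581 -.262 .032 83.8
cat > gap2.py <<'E'
from h import *
f=grab('scene'); L=np.array([.6143,.0387]); g=cv2.cvtColor(f['color'],cv2.COLOR_BGR2GRAY).astype(np.float32)
x=np.array([.9941,-.1085]); y=np.array([.1085,.9941]); s=np.arange(-.012,.006,.001)
for o in(-.085,-.05,-.03,-.01,.01,.03,.05,.085):
    q=proj(f,np.c_[L+o*x+s[:,None]*y,np.full(len(s),.012)]).astype(np.float32)
    print(o,cv2.remap(g,q[:,:1].copy(),q[:,1:].copy(),cv2.INTER_LINEAR).ravel().astype(int))
E
python3 gap2.py
```

```text
wrist_force: [2.1, -9.1, -2.6]
finger_gap: 0.0005
left mm [-143.3    1.6    0.9] rot [ 0.0014  0.0015 -0.0006]
t 7.83 p [ 0.595  -0.1193  0.0327] yaw 83.77 F [ 2.1 -9.1 -2.6] T [-1.6  -0.38  0.02] gap 0.0005 q [-11.  31. 103.  -0.  45.  -5.]
-0.085 [182 182 183 159 130 106 105 108 118 148 171 168 134 106 106 136 167 179]
-0.05 [183 178 169 156 134 115 102 104 105 105 105 100  95 104 126 157 175 179]
-0.03 [182 182 182 154 126 102 102 103 104 103  99  94  93  97 115 146 166 174]
-0.01 [182 181 171 147 117 104 103 104 104 104 102  87  80  95 135 168 183 182]
0.01 [181 179 159 133 113 108 105 105 105 105 101  95  89 111 149 180 180 180]
0.03 [182 176 159 134 114 106 104 104 105 105  99  92  92 115 146 168 175 179]
0.05 [183 171 146 120 108 104 105 105 105 103  94  82  88 114 147 166 176 181]
0.085 [179 180 180 180 180 180 180 181 182 174 144 102 101 129 160 174 181 182]
```

The edge now touches the line band, with ≈0.5 mm left to its centre. One last 0.5 mm nudge, then I back off and rise.

```bash
(python3 -m handwheel '[0.3,0,0,0,0,0,1,0.3,0,0,0,0,0,1,0,0,0,0,0,0,1,-2,0,0,0,0,0,1,-10,0,0,0,0,0,1]'
python3 -m handwheel '[-30,0,0,0,0,0,1,0,0,-50,0,0,0,0,0,0,-60,0,0,0,0,0,0,-60,0,0,0,0,0,0,-60,0,0,0,0]')|tail -2
python3 to.py .53 .22 .29 65.2
python3 gap2.py
```

```text
wrist_force: [0.3, 0.6, 0.2]
finger_gap: 0.0389
left mm [ 370.7 -100.3  -25.2] rot [-3.000e-04 -4.000e-04  3.237e-01]
t 9.12 p [ 0.5893 -0.1594  0.2646] yaw 83.74 F [0.3 0.6 0.2] T [ 0.02 -0.08  0.01] gap 0.0389 q [-15.  17.  92.   0.  71.  -9.]
-0.085 [184 184 184 171 152 131 116 107 108 140 169 169 137 109 109 139 169 181]
-0.05 [184 183 181 179 153 124 102 104 105 106 106 104 102 112 133 160 176 180]
-0.03 [184 184 184 163 140 115 109 106 106 106 106 105 107 114 129 152 169 176]
-0.01 [186 186 179 160 133 116 109 106 106 105 104  97  96 110 138 161 174 177]
0.01 [184 183 172 154 134 119 109 106 106 106 105 105 105 122 150 174 178 181]
0.03 [186 183 172 157 137 119 107 106 107 108 101  95  96 119 150 171 178 181]
0.05 [185 182 171 152 128 113 105 106 106 105  99  93 100 122 151 168 178 183]
0.085 [181 181 181 181 181 181 182 183 184 177 147 105 104 132 163 176 182 183]
```

```bash
(python3 -m handwheel '[0,0,-5,0,0,0.162,0,0,0,-5,0,0,0.162,0,47,-28,0,0,0,0,0,47,-28,0,0,0,0,0,47,-28,0,0,0,0,0]'
python3 -m handwheel '[47,-28,0,0,0,0,0,47,-28,0,0,0,0,0,47,-28,0,0,0,0,0,47,-28,0,0,0,0,0,47,-28,0,0,0,0,0]'
python3 -m handwheel '[0,0,0,0,0,0,0,0,0,0,0,0,0,0]')|tail -2
python3 to.py .5415 .279 .27 65.2
python3 - <<'E'
from h import *
w=grab('wrist','w2.png');t=grab('top','t2.png')
c=cv2.resize(t['color'][180:280,256:356],None,fx=5,fy=5,interpolation=cv2.INTER_CUBIC);cv2.imwrite('pics/t2c.png',c)
g=cv2.cvtColor(t['color'],cv2.COLOR_BGR2GRAY)
m=(g<70).astype(np.uint8); n,lab,st,ce=cv2.connectedComponentsWithStats(m)
i=[k for k in range(1,n) if 800<st[k][4]<2500 and 280<ce[k][0]<400 and 190<ce[k][1]<260]; print(st[i],ce[i])
cn=cv2.findContours((lab==i[0]).astype(np.uint8),cv2.RETR_EXTERNAL,cv2.CHAIN_APPROX_NONE)[0][0]
el=cv2.fitEllipse(cn); print(el,onz(t,*el[0],.068))
k=np.zeros_like(g); cv2.ellipse(k,(el[0],(el[1][0]-6,el[1][1]-6),el[2]),1,-1)
n,lab,st,ce=cv2.connectedComponentsWithStats(((g>85)&(k>0)).astype(np.uint8),connectivity=8)
P=[]
for j in range(1,n):
    if st[j][4]>=4:
        q=lab==j; q=np.argwhere(q); wt=g[q[:,0],q[:,1]].astype(float)-80; c=(q*wt[:,None]).sum(0)/wt.sum(); P.append(onz(t,c[1],c[0],.082)[:2]); print(st[j][4],c)
P=np.array(P);pc=P.mean(0);print(pc,[(np.linalg.norm(p-pc).round(4),np.degrees(np.arctan2(*(p-pc)[::-1])).round(1)) for p in P])
E
```

```text
wrist_force: [0.0, 0.1, 0.2]
finger_gap: 0.0916
left mm [ 2.1 -3.8  2.1] rot [-0.0004  0.0009  0.0006]
t 10.68 p [0.5441 0.2755 0.2721] yaw 65.23 F [0.  0.1 0.2] T [-0.01 -0.04 -0.02] gap 0.0916 q [27. 16. 92. -0. 72. 51.]
[[ 300  199   47   46 1631]] [[322.9411404 221.8877989]]
((322.9530029296875, 221.850341796875), (44.639610290527344, 45.94063186645508), 83.39534759521484) [ 0.60390771 -0.03386951  0.068     ]
10 [209.24605678 311.08832808]
12 [215.34036145 338.65361446]
12 [235.6      319.528125]
[ 0.60514323 -0.03401092] [(np.float64(0.0381), np.float64(47.1)), (np.float64(0.0381), np.float64(-73.1)), (np.float64(0.0379), np.float64(167.0))]
```

View pics/w2.png

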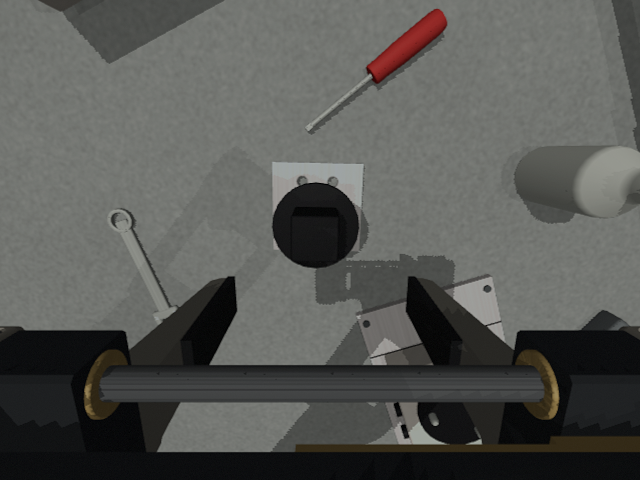

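Wrist view: the flange's far edge (273,163)-(363,164) is level, so the yaw is right. The cap is centred about (315,225), with two holes at (302,181) and (332,181), i.e. ±30° off tool x. That confirms holes at 35.2° mod 60, so it needs a turn of about +11.8°.

Run:
```python
from h import *
w=grab('wrist'); g=cv2.cvtColor(w['color'],cv2.COLOR_BGR2GRAY)
m=(g[140:275,255:375]<55).astype(np.uint8); n,lab,st,ce=cv2.connectedComponentsWithStats(m)
k=1+st[1:,4].argmax(); cn=cv2.findContours((lab==k).astype(np.uint8),0,cv2.CHAIN_APPROX_NONE)[0][0]; (x,y),a,ang=cv2.fitEllipse(cn); print(x+255,y+140,a,st[k])
print('cap',onz(w,x+255,y+140,.120))
e=[onz(w,*q,.012)[:2] for q in((273,163),(363,164))]; print(e,np.linalg.norm(e[0]-e[1]))
v=e[1]-e[0]; print('ang',np.degrees(np.arctan2(v[1],v[0]))); n=np.array([v[1],-v[0]])/np.linalg.norm(v)
for s in(1,-1): print((e[0]+e[1])/2+s*.056*n)
```

```text
314.6005859375 224.43741607666016 (84.33145904541016, 85.13116455078125) [  17   42   86   86 5758]
cap [0.54000211 0.28122663 0.12      ]
[array([0.51451059, 0.35197303]), array([0.61438667, 0.30433036])] 0.11065737375567648
ang -25.50197208857964
[0.54033827 0.27760775]
[0.58855899 0.37869564]
```

```bash
(python3 -m handwheel '[2.1,-5,40,0,0,0,0,0,0,50,0,0,0,0,0,0,30,0,0,0,0,0,0,15,0,0,0,0,0,0,9,0,0,0,0]'
python3 -m handwheel '[0,0,0,0,0,0,0,0,0,0,0,0,0,1,0,0,0,0,0,0,1,0,0,0,0,0,0,1,0,0,0,0,0,0,1]'
python3 -m handwheel '[0,0,0,0,0,0,1,0,0,0,0,0,0,1,0,0,0,0,0,0,1]')|grep force
python3 to.py .5405 .2795 .128 65.2
```

```text
wrist_force: [0.0, -0.6, 0.0]
wrist_force: [1.0, 0.3, 0.5]
wrist_force: [-1.0, -0.1, 0.3]
left mm [-0.4  0.2  0.5] rot [-0.0003  0.0002 -0.0002]
t 12.45 p [0.5405 0.28   0.1285] yaw 65.19 F [-1.  -0.1  0.3] T [-0.05  0.   -0.07] gap 0.0395 q [ 27.  24. 100.   0.  56.  52.]
```

```bash
(python3 -m handwheel '[0,0,-20,0,0,0,1,0,0,-45,0,0,0,1,0,0,-45,0,0,0,1,0,0,-40,0,0,-0.103,1,0,0,0,0,0,-0.103,1]'
python3 -m handwheel '[-29,13,0,0,0,0,1,-29,13,0,0,0,0,1,-29,13,0,0,0,0,1,-29,13,0,0,0,0,1,-29,13,0,0,0,0,1]'
python3 -m handwheel '[-29,13,0,0,0,0,1,-29,13,0,0,0,0,1,-29,13,0,0,0,0,1,-29,13,0,0,0,0,1,-29,13,0,0,0,0,1]'
python3 -m handwheel '[0,0,0,0,0,0,1,0,0,0,0,0,0,1]')|grep force
python3 to.py .6042 -.0342 .23 77
python3 -c "
from h import *
w=grab('wrist','w3.png');a=grab('scene','s3.png')"
```

```text
wrist_force: [0.2, 0.2, -7.4]
wrist_force: [0.3, 0.3, -6.6]
wrist_force: [0.6, -0.4, -7.2]
wrist_force: [-0.3, -0.2, -7.6]
left mm [-1.8  3.4 47.6] rot [-0.0019 -0.     -0.0006]
t 14.57 p [ 0.6014 -0.0317  0.2776] yaw 76.96 F [-0.3 -0.2 -7.6] T [-0.01 -0.03  0.  ] gap 0.0397 q [-3. 15. 92.  0. 73. 10.]
```

View pics/w3.png

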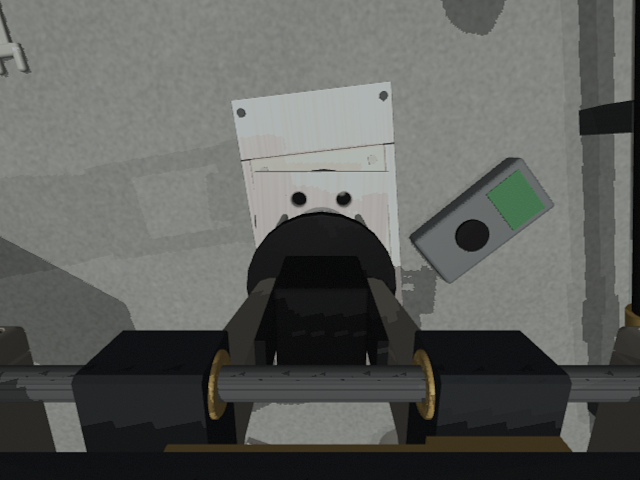

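The chamber is held level. Its two far holes are at (299,199) and (344,199) and the far flange edge is (254,171)-(388,171). I use these to find where the foot is in the hand.

Run:
```python
from h import *
w=grab('wrist'); p=np.array(readout.get_state()['tool_pos']); z=p[2]-.1285+.012
g=cv2.cvtColor(w['color'],cv2.COLOR_BGR2GRAY)
H=[]
for u,v in((299,199),(344,199)):
    q=np.argwhere(g[v-11:v+12,u-11:u+12]<80)+[v-11,u-11]; c=q.mean(0); print(c,len(q)); H.append(onz(w,c[1],c[0],z)[:2])
H=np.array(H); print('sep (38)',np.linalg.norm(H[1]-H[0]))
v=H[0]-H[1]; d=np.array([v[1],-v[0]])/np.linalg.norm(v); f=H.mean(0)-d*.0329*np.sign(d[1])
ang=np.degrees(np.arctan2(v[1],v[0])); print('perp yaw',ang-90,'foot',f,'foot-tcp',f-p[:2])
e=np.array([onz(w,*q,z)[:2] for q in((254,171),(388,171))]); v=e[0]-e[1]; d=np.array([v[1],-v[0]])/np.linalg.norm(v);print('edge len',np.linalg.norm(v),'foot',e.mean(0)-d*.056*np.sign(d[1]),np.degrees(np.arctan2(v[1],v[0]))-90)
```

```text
[198.66037736 298.52201258] 159
[199.17266187 343.56115108] 139
sep (38) 0.03789504641794506
perp yaw 76.375903287195 foot [ 0.60087631 -0.02966497] foot-tcp [-0.00088112  0.00137944]
edge len 0.11032477684733212 foot [ 0.60116853 -0.02981293] 77.02077932208459
```

Run:
```python
from h import *
w=grab('wrist'); s=readout.get_state()
def M(R,t): X=np.eye(4);X[:3,:3]=R;X[:3,3]=t;return X
Wt=M(s['tool_rot'],s['tool_pos']); Cw=M(cv2.Rodrigues(np.array(w['rvec'],float))[0],np.ravel(w['tvec']))
c,n=np.cos(np.radians(83.81)),np.sin(np.radians(83.81))
Wt1=M(np.array([[c,n,0],[n,-c,0],[0,0,-1]]),[.581,-.2432,.033])
C1=Cw@Wt@np.linalg.inv(Wt1); f=dict(w,rvec=cv2.Rodrigues(C1[:3,:3])[0].ravel(),tvec=C1[:3,3])
for (u,v),p in(((196,35),(.5555,-.13)),((359,161),(.6035,-.1751))): q=onz(f,u,v,.082)[:2];print(q,'wrist-top',q-p)
im=cv2.imread('pics/w1.png')
```

```text
[ 0.55298508 -0.12990126] wrist-top [-2.51492249e-03  9.87364097e-05]
[ 0.60113252 -0.17409407] wrist-top [-0.00236748  0.00100593]
```

The wrist and top cameras differ by (-2.4, +0.5) mm, so I use the relative wrist-frame target: TCP ≈ (0.6024, -0.0350). I descend and feel for the pegs.

```bash
(python3 -m handwheel '[-3,1.7,0,0,0,0,1,0,0,30,0,0,0,1,0,0,20,0,0,0,1,0,0,10,0,0,0,1,0,0,0,0,0,0,1]')|grep force
python3 to.py .6024 -.0350 .1965 77
python3 -m handwheel '[0,0,1,0,0,0,1,0,0,1,0,0,0,1,0,0,1,0,0,0,1,0,0,1,0,0,0,1,0,0,0,0,0,0,1]'|grep force
python3 to.py .6024 -.0350 .1965 77
```

```text
wrist_force: [-1.0, 0.4, -7.1]
left mm [-0.  -0.5 21.7] rot [-0.0009  0.0002  0.0001]
t 15.4 p [ 0.6029 -0.0351  0.2182] yaw 77.0 F [-1.   0.4 -7.1] T [ 0.02 -0.08  0.03] gap 0.0399 q [-3. 18. 96. -0. 66. 10.]
wrist_force: [0.9, -0.5, -7.1]
left mm [ 0.  -0.6 18. ] rot [-0.0002  0.0001 -0.0001]
t 16.02 p [ 0.603  -0.0351  0.2145] yaw 77.0 F [ 0.9 -0.5 -7.1] T [-0.02 -0.04 -0.03] gap 0.0397 q [-3. 18. 96. -0. 65. 10.]
```

```bash
python3 -m handwheel '[0,-0.5,1,0,0,0,1,0,0,1,0,0,0,1,0,0,1,0,0,0,1,0,0,0,0,0,0,1]'|grep force
python3 to.py .6024 -.0350 .1965 77
python3 -m handwheel '[0,0,1,0,0,0,1,0,0,1,0,0,0,1,0,0,0,0,0,0,1]'|grep force
python3 to.py .6024 -.0350 .1965 77
```

```text
wrist_force: [-0.1, 0.4, -7.1]
left mm [ 0.  -0.1 15. ] rot [-0.0002  0.     -0.0002]
t 16.52 p [ 0.6025 -0.035   0.2115] yaw 76.99 F [-0.1  0.4 -7.1] T [-0.07 -0.07 -0.03] gap 0.0399 q [-3. 19. 96.  0. 65. 10.]
wrist_force: [0.1, -0.8, -7.1]
left mm [ 0.  -0.1 13. ] rot [-0.0002  0.     -0.0001]
t 16.9 p [ 0.6025 -0.035   0.2095] yaw 76.99 F [ 0.1 -0.8 -7.1] T [-0.1  -0.07 -0.01] gap 0.0397 q [-3. 19. 97. -0. 65. 10.]
```

```bash
for i in 1; do :; done
python3 -m handwheel '[0,0,1,0,0,0,1,0,0,1,0,0,0,1,0,0,0,0,0,0,1]'|grep force
python3 to.py .6024 -.0350 .1965 77
python3 -m handwheel '[0,0,1,0,0,0,1,0,0,0,0,0,0,1]'|grep force
python3 to.py .6024 -.0350 .1965 77
```

```text
wrist_force: [0.1, 0.3, -6.6]
left mm [ 0.  -0.1 11. ] rot [-0.0002  0.     -0.0001]
t 17.27 p [ 0.6025 -0.035   0.2075] yaw 76.99 F [ 0.1  0.3 -6.6] T [-0.03 -0.05  0.05] gap 0.0398 q [-3. 19. 97. -0. 65. 10.]
wrist_force: [0.3, -0.3, -7.9]
left mm [ 0.  -0.1 10. ] rot [-0.0001  0.     -0.0001]
t 17.52 p [ 0.6025 -0.0351  0.2065] yaw 76.99 F [ 0.3 -0.3 -7.9] T [-0.06 -0.13 -0.03] gap 0.0394 q [-3. 19. 97. -0. 64. 10.]
```

The foot is 4 mm below the peg tips with no contact force, so the pegs are in the holes. Continuing.

```bash
python3 -m handwheel '[0,0,1,0,0,0,1,0,0,1,0,0,0,1,0,0,1,0,0,0,1,0,0,0,0,0,0,1]'|grep force
python3 to.py .6024 -.0350 .1965 77
python3 -m handwheel '[0,0,1,0,0,0,1,0,0,1,0,0,0,1,0,0,1,0,0,0,1,0,0,0,0,0,0,1]'|grep force
python3 to.py .6024 -.0350 .1965 77
```

```text
wrist_force: [0.2, -0.5, -6.1]
left mm [ 0.  -0.1  6.9] rot [-0.0002  0.     -0.0002]
t 18.02 p [ 0.6025 -0.035   0.2034] yaw 76.99 F [ 0.2 -0.5 -6.1] T [-0.05 -0.07  0.02] gap 0.0399 q [-3. 19. 97.  0. 64. 10.]
wrist_force: [0.3, -0.0, -6.5]
left mm [ 0.  -0.1  4. ] rot [-0.0002  0.     -0.0001]
t 18.52 p [ 0.6025 -0.035   0.2005] yaw 76.99 F [ 0.3 -0.  -6.5] T [-0.09 -0.06 -0.03] gap 0.0399 q [-3. 19. 97. -0. 64. 10.]
```

```bash
python3 -m handwheel '[0,0,1,0,0,0,1,0,0,1,0,0,0,1,0,0,0,0,0,0,1]'|grep force
python3 to.py .6024 -.0350 .1965 77
```

```text
wrist_force: [0.0, 0.3, -6.6]
left mm [ 0.  -0.1  2. ] rot [-0.0002  0.0001 -0.0001]
t 18.9 p [ 0.6025 -0.0351  0.1985] yaw 76.99 F [ 0.   0.3 -6.6] T [-0.02 -0.08 -0.  ] gap 0.0401 q [-3. 19. 97. -0. 64. 10.]
```

```bash
python3 -m handwheel '[0,0,1,0,0,0,1,0,0,0,0,0,0,1]'|grep force
python3 -m handwheel '[0,0,0.6,0,0,0,1,0,0,0,0,0,0,1]'|grep force
python3 -m handwheel '[0,0,0.5,0,0,0,1,0,0,0,0,0,0,1]'|grep force
python3 to.py .6024 -.0350 .1965 77
```

```text
wrist_force: [-0.3, -1.1, -8.1]
wrist_force: [-1.7, 2.0, -0.4]
wrist_force: [-2.6, 2.8, 6.7]
left mm [-0.3 -0.4  0.9] rot [ 0.0007 -0.0004 -0.0001]
t 19.65 p [ 0.6028 -0.0348  0.1974] yaw 77.0 F [-2.6  2.8  6.7] T [ 0.09  0.85 -0.1 ] gap 0.0397 q [-3. 19. 97.  0. 63. 10.]
```

Contact came at TCP z = 0.1974, against 0.1965 expected, so it is essentially home. I relieve the load, release, rise and look.

```bash
(python3 -m handwheel '[0,0,-0.5,0,0,0,1,0,0,0,0,0,0,0.5,0,0,0,0,0,0,0.2,0,0,0,0,0,0,0,0,0,0,0,0,0,0]'
python3 -m handwheel '[0,0,0,0,0,0,0,0,0,0,0,0,0,0,0,0,-10,0,0,0,0,0,0,-20,0,0,0,0,0,0,-30,0,0,0,0]'
python3 -m handwheel '[0,0,-40,0,0,0,0,-50,0,0,0,0,0,0,-55,0,0,0,0,0,0,-55,0,0,0,0,0,0,-50,0,0,0,0,0,0]')|grep -E 'force|gap'
python3 to.py .6024 -.0350 .1965 77
python3 - <<'E'
from h import *
f=grab('scene','s4.png');t=grab('top','t4.png');w=grab('wrist')
k=lambda im,c,a,b:cv2.resize(im[c[1]-b:c[1]+b,c[0]-a:c[0]+a],None,fx=5,fy=5,interpolation=cv2.INTER_CUBIC)
u=proj(f,[.604,-.034,.1])[0].astype(int);v=proj(t,[.604,-.034,.06])[0].astype(int)
cv2.imwrite('pics/c4.png',np.hstack([k(f['color'],u,40,60),k(t['color'],v,38,60)]));print(u,v)
E
python3 gap2.py
```

```text
wrist_force: [-0.3, -0.2, 0.5]
finger_gap: 0.074
wrist_force: [-0.2, -0.8, 0.9]
finger_gap: 0.092
wrist_force: [0.8, -0.8, 0.9]
finger_gap: 0.0922
left mm [211.9  -0.3 101.4] rot [ 0.0011  0.0003 -0.0002]
t 21.52 p [ 0.5549 -0.2414  0.298 ] yaw 76.99 F [ 0.8 -0.8  0.9] T [-0.01 -0.08 -0.  ] gap 0.0922 q [-24.  15.  91.  -0.  75. -11.]
[301 262] [322 222]
-0.085 [181 182 181 168 150 128 114 104 106 137 166 167 134 107 107 136 167 178]
-0.05 [182 181 179 177 151 121 100 102 104 105 105 102 100 111 131 158 173 178]
-0.03 [182 182 181 160 137 113 108 105 105 105 104 104 107 113 128 151 166 174]
-0.01 [183 183 176 158 132 115 109 106 105 105 105  98  97 109 136 159 172 175]
0.01 [182 181 170 153 133 117 108 105 106 105 104 104 104 121 148 172 176 179]
0.03 [183 180 170 155 136 118 106 105 106 106 100  94  95 119 148 169 176 179]
0.05 [183 180 169 152 128 111 102 104 105 105 100  94 100 121 148 165 175 180]
0.085 [179 179 179 179 179 180 180 181 182 174 144 103 102 130 161 174 180 180]
```

View pics/c4.png

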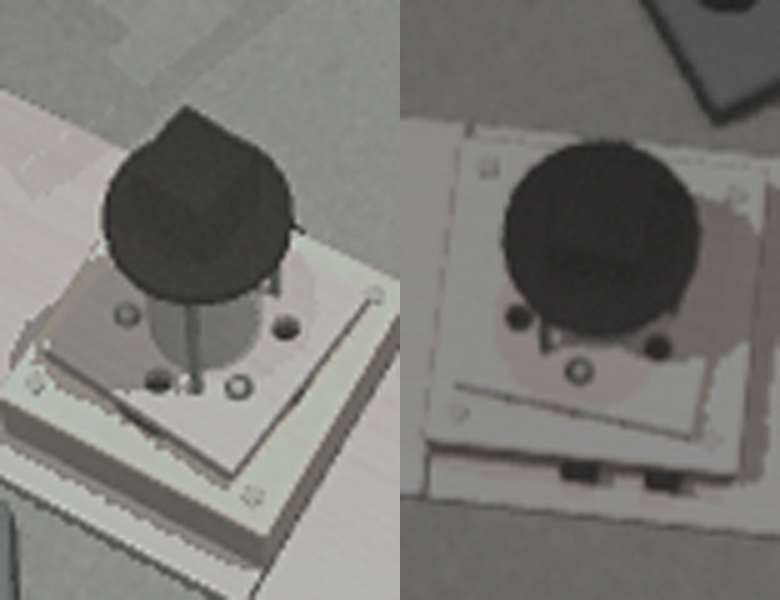

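The scene crop (left) shows the chamber upright, with steel peg tips visible in holes at (127,315) and (237,387) and the other holes dark. The line readings are unchanged, so the carriage hasn't moved. To confirm it is fully home I gently touch the block's top with closed fingers; it should be at z = 0.236.

```bash
(python3 -m handwheel '[50,0,0,0,0,0,1,50,0,0,0,0,0,1,50,0,0,0,0,0,1,50,0,0,0,0,0,1,12,0,0,0,0,0,1]'
python3 -m handwheel '[0,0,20,0,0,0,1,0,0,20,0,0,0,1,0,0,10,0,0,0,1,0,0,5,0,0,0,1,0,0,2,0,0,0,1]'
python3 -m handwheel '[0,0,0,0,0,0,1,0,0,0,0,0,0,1]')|grep -E 'force'
python3 to.py .6024 -.0350 .236 77
```

```text
wrist_force: [0.0, -0.2, 0.8]
wrist_force: [-0.1, -0.2, 0.6]
wrist_force: [0.2, -0.5, -0.5]
left mm [-2.  -0.4  4.5] rot [ 0.0007 -0.0002 -0.0003]
t 23.23 p [ 0.6033 -0.0332  0.2405] yaw 76.99 F [ 0.2 -0.5 -0.5] T [-0.05 -0.07  0.03] gap 0.0007 q [-3. 17. 95.  0. 68. 10.]
```

```bash
for z in 1; do python3 -m handwheel '[-2,0,1,0,0,0,1,0,0,1,0,0,0,1,0,0,1,0,0,0,1,0,0,0,0,0,0,1]'|grep force; python3 to.py
python3 -m handwheel '[0,0,0.5,0,0,0,1,0,0,0.5,0,0,0,1,0,0,0,0,0,0,1]'|grep force; python3 to.py; done
python3 -m handwheel '[0,0,0.4,0,0,0,1,0,0,0,0,0,0,1]'|grep force; python3 to.py
```

```text
wrist_force: [-0.8, 1.6, 0.5]
t 23.73 p [ 0.6026 -0.035   0.2369] yaw 76.99 F [-0.8  1.6  0.5] T [-0.03 -0.09 -0.05] gap 0.0006 q [-3. 17. 95.  0. 68. 10.]
wrist_force: [-3.4, -1.3, 7.4]
t 24.1 p [ 0.6027 -0.035   0.2368] yaw 77.0 F [-3.4 -1.3  7.4] T [0.02 0.39 0.02] gap 0.0004 q [-3. 17. 95. -0. 68. 10.]
wrist_force: [-3.2, 0.6, 10.0]
t 24.35 p [ 0.6027 -0.035   0.2368] yaw 76.99 F [-3.2  0.6 10. ] T [-0.01  0.57 -0.02] gap 0.0004 q [-3. 17. 95.  0. 68. 10.]
```

The block top is at 0.2368, 0.8 mm above nominal, and it stays there under 10 N. To see whether that is a system offset rather than a gap, I touch the fixed bed (nominal 0.012) behind the carriage the same way.

```bash
(python3 -m handwheel '[0,0,-10,0,0,0,1,0,0,-40,0,0,0,1,-40,0,0,0,0,0,1,-50,0,0,0,0,0,1,-50,0,0,0,0,0,1]'
python3 -m handwheel '[-50,0,0,0,0,0,1,0,0,60,0,0,0,1,0,0,60,0,0,0,1,0,0,60,0,0,0,1,0,0,55,0,0,0,1]'
python3 -m handwheel '[0,0,30,0,0,0,1,0,0,0,0,0,0,1]')|grep -E 'force'; python3 to.py
```

```text
wrist_force: [0.7, -0.6, -0.2]
wrist_force: [0.0, 0.5, 0.5]
wrist_force: [-0.8, 0.3, 0.2]
t 25.85 p [ 0.5582 -0.2195  0.0186] yaw 76.99 F [-0.8  0.3  0.2] T [-0.04 -0.09 -0.03] gap 0.0005 q [-22.  32. 104.   0.  44.  -9.]
```

```bash
python3 -m handwheel '[0,0,1,0,0,0,1,0,0,1,0,0,0,1,0,0,1,0,0,0,1,0,0,1,0,0,0,1,0,0,0,0,0,0,1]'|grep force; python3 to.py
python3 -m handwheel '[0,0,1,0,0,0,1,0,0,0,0,0,0,1]'|grep force; python3 to.py
python3 -m handwheel '[0,0,1,0,0,0,1,0,0,0.7,0,0,0,1,0,0,0,0,0,0,1]'|grep force; python3 to.py
```

```text
wrist_force: [-0.3, 0.3, 0.3]
t 26.48 p [ 0.5598 -0.2202  0.0168] yaw 76.99 F [-0.3  0.3  0.3] T [-0.03 -0.09  0.03] gap 0.0007 q [-22.  32. 104.  -0.  44.  -9.]
wrist_force: [0.3, 0.2, -0.3]
t 26.73 p [ 0.5597 -0.2201  0.0155] yaw 76.99 F [ 0.3  0.2 -0.3] T [-0.01 -0.04  0.05] gap 0.0005 q [-22.  32. 104.   0.  43.  -9.]
wrist_force: [-0.7, -0.0, 0.6]
t 27.1 p [ 0.5597 -0.2201  0.0138] yaw 77.0 F [-0.7 -0.   0.6] T [ 0.   -0.06 -0.02] gap 0.0004 q [-22.  33. 104.   0.  43.  -9.]
```

```bash
python3 -m handwheel '[0,0,0.7,0,0,0,1,0,0,0,0,0,0,1]'|grep force; python3 to.py
python3 -m handwheel '[0,0,0.6,0,0,0,1,0,0,0,0,0,0,1]'|grep force; python3 to.py
python3 -m handwheel '[0,0,0.6,0,0,0,1,0,0,0,0,0,0,1]'|grep force; python3 to.py
```

```text
wrist_force: [0.2, 0.0, -0.2]
t 27.35 p [ 0.5598 -0.2201  0.0131] yaw 76.99 F [ 0.2  0.  -0.2] T [-0.05 -0.06  0.01] gap 0.0002 q [-22.  33. 104.   0.  43.  -9.]
wrist_force: [-0.2, -1.1, 0.9]
t 27.6 p [ 0.5598 -0.2202  0.0126] yaw 77.0 F [-0.2 -1.1  0.9] T [-0.06 -0.09 -0.  ] gap 0.0008 q [-22.  33. 104.  -0.  43.  -9.]
wrist_force: [-1.4, 0.8, 5.4]
t 27.85 p [ 0.5598 -0.2201  0.0124] yaw 77.0 F [-1.4  0.8  5.4] T [ 0.05  0.22 -0.06] gap 0.0005 q [-22.  33. 104.   0.  43.  -9.]
```

The bed reads 0.0125 (+0.5 mm systematic) with the same side-force ratio. That leaves ≈0.3 mm at the block, which is within the error, so the chamber is home and not tilted. I withdraw for a last look.

```bash
(python3 -m handwheel '[0,0,-20,0,0,0,1,0,0,-60,0,0,0,1,0,0,-60,0,0,0,1,0,0,-60,0,0,0,1,0,0,-60,0,0,0,1]'
python3 -m handwheel '[-20,-40,0,0,0,0,1,-20,-40,0,0,0,0,1,0,0,0,0,0,0,1,0,0,0,0,0,0,1]')|grep -E 'force'; python3 to.py; python3 gap2.py
python3 -c "
from h import *
grab('scene','s5.png')"
```

```text
wrist_force: [1.1, -1.1, 0.5]
wrist_force: [0.2, -0.2, 0.3]
t 28.98 p [ 0.4734 -0.2413  0.2731] yaw 76.96 F [ 0.2 -0.2  0.3] T [-0.04 -0.05 -0.03] gap 0.0007 q [-27.   9. 101.   0.  70. -14.]
-0.085 [181 181 181 168 149 127 113 104 105 136 165 166 134 107 107 136 166 177]
-0.05 [180 180 178 176 150 121 100 102 103 104 104 102 101 111 131 158 173 177]
-0.03 [181 181 181 160 137 113 107 104 104 104 105 104 106 112 127 150 166 173]
-0.01 [181 182 175 157 130 113 106 104 104 103 102  96  95 108 136 160 173 176]
0.01 [182 181 170 152 131 116 106 103 104 104 103 103 103 119 146 171 175 178]
0.03 [183 179 169 154 134 117 105 104 105 106  99  92  93 117 147 168 175 178]
0.05 [181 178 168 150 127 112 104 104 104 104  98  91  98 120 149 166 175 179]
0.085 [177 178 178 177 178 178 180 180 182 174 144 102 101 129 159 173 179 180]
```

View pics/s5.png

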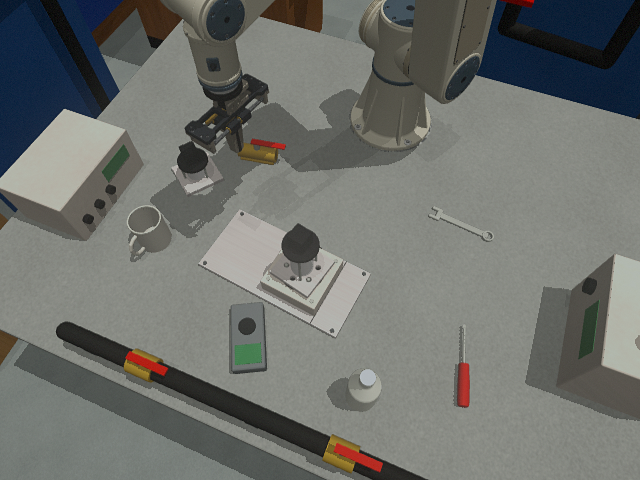

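The scene shows the chamber upright on the carriage at (300,258) and the carriage edge at the line. Spare, mug, valve, wrench, driver, bottle and meter are all where they started, and the arm is clear.

```bash
python3 -c "
from plant import robot
print(robot.close_job())"
```

```text
the job is handed in; nothing more can be done
None
```

The carriage is at the scribed line and the chamber sits upright on the turntable with the pegs in its flange holes. I let go and handed the job in at about 29 s.

- **Carriage:** I pushed it about 104 mm with closed fingers. The last scene-camera check put its leading edge within about 1 mm of the line, and that reading did not change after the chamber went on. One push came to 60 mm instead of the 52 mm I meant, but it still stopped short of the line. The top camera suggested 1–2 mm of overrun, which is within its calibration error; I went by the scene camera, which sees the lower edge directly.
- **Chamber:** I turned it about 12° to match the pegs seen in the images, and it went down with no contact until the bottom. Peg tips are visible in the holes.
- **Fully home:** A light touch read the block top 0.8 mm above nominal, and it did not sink under 10 N. The same touch on the fixed bed read about 0.5 mm high, so roughly 0.3 mm remains, within measuring error. I take it as fully home.
- **Bench:** In the last picture the other items appear where they started, and the arm was clear of everything.

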